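# Pop open the breaker hatch on the workshop's power box

### The job

The bench sander has tripped its breaker: pop open the grey breaker hatch on top of the portable power box so that the electrician can get at it. Its latch is push-push: with closed fingertips press the hatch's ribbed front edge down once, as far as it goes but without forcing it, then let go and move clear so that it springs up. Watch it stand fully open, untouched, for at least two seconds before you finish; grip and lift nothing, do not push the open hatch, and leave the sanding block, brush and tin where they are.

Things in the scene. Friction and masses are not known exactly. Their poses are not given: they have to be found in the camera images.
- power_box: Heavy, immovable power distribution box: dark case 340 mm (its y) by 240 mm (x), flat top 115 mm above the bench; steel carrying bars along both ends, 28 mm out, 133 mm high. Origin: centre of its underside; x points from front to back, y to the left, z up. The rectangular grey hatch is on the top's left half (y +55 mm); two round capped sockets, 142 mm high, on the right (y -98 mm).
- hatch (a joint): Hatch angle, rad: 0 shut and latched, -0.052 pressed in to the stop, 1.40 fully open. Pressed to -0.046 (4 mm down at hatch_press; stop at 4.5 mm; 2 to 4 N, more if pressed fast or nearer the hinge) the latch lets go; when released, a damped spring swings it fully open in about 1 s and holds it. A press that stops short leaves it latched; a second full press latches it again.
- hatch_press (a point): Where to press: middle of the ribbed front edge, on the upper face, 15 mm in from the edge, 85 mm from the hinge. Hatch: plate 100 mm deep (x), 110 mm wide (y), 8 mm thick, upper face 14.5 mm above the box's top when shut. Axes turn with the hatch: x points to the hinge (back), y left along the edge, z out of the upper face (up when shut).
- hatch_hinge (a point): Middle of the hinge line at the hatch's back edge, half-way through its thickness; y runs along it. The front edge swings up and back about it, within 105 mm of it.
- sanding_block_mid (a point): Centre of a cork and wood sanding block, 65 x 110 x 30 mm, lying loose on the box's top behind the hatch; to be left alone.
- brush: Flat paint brush with wooden handle, 210 mm long, 42 mm wide, 20 mm high, lying loose on the bench to the right of the box; origin at the middle of its underside, bristles to its +x; to be left alone.
- varnish_tin_mid (a point): Centre of an upright tin, 86 mm across and 100 mm tall, standing loose on the bench to the left of the box; to be left alone.

How it is judged (in metres and radians):
On the way, in this order (a step that is already met when the one before it is completed fails the run):
1. a fingertip presses the latched hatch in until the latch clicks (value of joint hatch below -0.034 rad and contact force between the fingers and power_box above 0.5 N), for 0.02 s.
2. the hatch has popped and stands open by itself, untouched, for two seconds (value of joint hatch above 1.25 rad and contact force between each of the fingers, the arm and power_box below 0.1 N), for 2 s.
At the end, for the whole second after the job is handed in: The hatch stands open at rest at more than 1.25 rad (fully open is 1.40), nothing touches it, and the sanding block, brush and tin are within 15 mm of where they were (value of joint hatch above 1.25 rad and velocity of joint hatch between -0.05 and 0.05 rad/s and not (distance of sanding_block_mid from where it was at the start of the episode above 0.015 m) and not (distance of brush from where it was at the start of the episode above 0.015 m) and not (distance of varnish_tin_mid from where it was at the start of the episode above 0.015 m)).
It fails at once if the sanding block, the brush or the tin is shifted or lifted by more than 15 mm (distance of any of sanding_block_mid, brush, varnish_tin_mid from where it was at the start of the episode above 0.015 m).
It fails at once if the hatch is gripped, pushed or pulled (more than 8 N) once it has popped (value of joint hatch above 0.25 rad and contact force between any of the fingers, the arm and power_box above 8 N).
It fails at once if the open hatch is pushed back towards shut (value of joint hatch above 0.9 rad and velocity of joint hatch below -0.4 rad/s).
It fails at once if the hatch or the box is forced with more than 60 N (contact force between any of the fingers, the arm and power_box above 60 N).
It also fails if it takes over 38 s, if anything falls off the work surface, if the arm or the gripper's body presses on something with over 40 N, if the wrist force passes 120 N, or if a joint passes its speed limit or range.

### The arm

A 6-joint arm with a two-finger parallel gripper is mounted at the origin on the work surface. World frame = base frame: x ahead of the robot, y to its left, z up, the work surface at z = 0. Lengths are in mm, angles in rad, forces in N, time in s.
With the tool pointing down it reaches from about 325 to 775 mm from the base axis. Payload 5.5 kg.
Tool frame: the origin (TCP) lies midway between the tips of the shut fingers; the grasp point (between the pads) lies 19 mm behind it (env.hold_point_z is the distance from the TCP to the grasp point, in mm); z points along the fingers, y is the line along which they close (so a half turn about z gives the same grasp; the last joint's range is limited). The gripper opens to 88 mm and grips with 3 to 60 N. Pads are 20 mm wide; open, the fingers measure 115 mm over their backs; the gripper's body (75 mm by 178 mm) begins 61 mm behind the grasp point.
Start: joints at [1.134, 0.091, 1.231, -0, 1.82, -0.057], TCP at [222.446, 557.256, 222.631] pointing down, gripper open.
Joint ranges: [-2.87, 2.87], [-0.86, 2.18], [0.17, 2.46], [-1.51, 4.65], [0.06, 2.69], [-2.65, 2.65]. Speed limits (rad/s): [2.57, 2.57, 3.01, 3.14, 3.14, 3.14].

### API

Orientations are given as a 3x3 rotation matrix whose columns are the frame's x, y, z axes.
In Python, from rig import env gives the robot as it stands. The module is installed in compiled form; this text tells all that it offers. Calls block until the motion is done:
- env.reach(position, orientation): joint-space move of the TCP to a pose.
- env.move_l(position, ori=None, v=150, threshold=None): straight line of the TCP; ori=None keeps the orientation; v is the mean speed in mm/s. With threshold (N) it stops when the force on the tool has changed by that much, and returns True; else False.
- env.goto_joints(angles): joint-space move.
- env.ungrasp() and env.clamp(newtons=None): open the fingers fully, or close them until they stop; newtons is the grip in N (None keeps the last).
- env.hold(seconds).
- env.ik(position, orientation): joint angles nearest the present ones, or None.
- env.observe(): the state.
- env.capture(name): name is "scene" or "top" or "wrist"; returns a dict with "image" (400x640x3 uint8, red, green, blue), "K" (3x3 intrinsics, pixels), "R" (3x3) and "t" (3): a world point X has camera coordinates R X + t; the wrist camera has in their place "mount" (4x4, takes a point from camera to tool coordinates, whose origin is the TCP and whose axes are the flange's). Camera axes: x right, y down, z forward; pixel columns grow to the right and rows downward; lengths in mm; the calibration is good to about 2 mm. A picture is of the moment at which its call begins: read the wrist's pose just before it. There is no depth.
A pose or a line that the arm cannot do raises env.Unreachable and nothing moves.
- env.finish_job(): hands the job in; it is judged then, once.
Trained networks look in the newest picture that a camera, given by its name, has taken for a name from the list of things; names that differ only in an ending like _2 or _b are one class to them, and where a whole thing is asked for, a point or a joint stands for the part that bears it (a point fixed in the world has none). Each returns a list of dicts, best first, with "score" (0 to 1); they miss things now and then, are a little off and sometimes report something else, mostly with a low value. They report only what shows in the picture. A call takes as long as a camera call.
- env.trace(camera, thing): "pixels" (400x640 bool, what is visible of it) and "pixel" ([row, column] in pixels, amid what is visible of it).
- env.pinpoint(camera, thing): "pixel" ([row, column] in pixels: a listed point, or the origin of a listed thing).
The state is a dict: "t": time; "joint_pos": joint angles; "qvel": joint speeds; "effort": joint torques, N m; "ee_pos": TCP position; "eef_rot": TCP orientation; "contact_force": force on the tool from outside, world axes, zero at the start; "torque": the same for the moment, N m; "gripper_width": finger opening in mm; "grip_force": force on a finger pad.
Only numpy, scipy, OpenCV 4.12 (cv2) and the standard library are available. Lean on these libraries where they do the work, as an engineer would, in place of code of your own. Each camera call takes 0.05 s, during which the arm holds its last target. There are 200 camera calls.

## Working session

There is one attempt and no reset: what is moved stays moved. The work goes in short steps, each a Python script; the robot and the scene stay as the last script left them, time stands still between calls to the robot, and variables do not carry over. Pictures are saved under pics/ and viewed, at most 10 in all, crops included, and the job is handed in when it is done.

```bash
mkdir -p pics; cat > h.py <<'E'
import numpy as np, cv2
from rig import env
def cam(n):
    s=env.observe(); c=env.capture(n)
    if n=="wrist":
        M=np.array(c["mount"]); Rt=np.array(s["eef_rot"]); 
        A=Rt@M[:3,:3]; o=Rt@M[:3,3]+np.array(s["ee_pos"])
    else:
        A=np.array(c["R"]).T; o=-A@np.array(c["t"])
    return c,A,o
def ray(c,A,px):
    d=A@np.linalg.solve(np.array(c["K"]),[px[1],px[0],1.]); return d/np.linalg.norm(d)
def at_z(c,A,o,px,z):
    d=ray(c,A,px); return o+d*(z-o[2])/d[2]
def save(c,n): cv2.imwrite(f"pics/{n}.png",c["image"][:,:,::-1])
E
python3 - <<'E'
from h import *
np.set_printoptions(precision=1,suppress=True)
Z={"power_box":0,"hatch_press":129.5,"hatch_hinge":125.5,"sanding_block_mid":130,"brush":0,"varnish_tin_mid":50}
for n in ("scene","top"):
    c,A,o=cam(n); save(c,n); print(n,o)
    for k,z in Z.items():
        for r in env.pinpoint(n,k)[:2]: print(k,round(r["score"],2),np.array(r["pixel"]),at_z(c,A,o,r["pixel"],z))
print(env.observe()["t"],env.observe()["eef_rot"])
E
```

```text
scene [1122.   670.4 1147.7]
power_box 0.61 [212.5 312.3] [583.3  43.4   0. ]
hatch_press 0.65 [180.1 341.7] [499.1  82.1 129.5]
hatch_hinge 0.86 [201.4 320.2] [598.9  97.2 125.5]
sanding_block_mid 0.91 [217.3 319.9] [639.2 141.1 130. ]
brush 0.62 [168.5 262.2] [ 590.3 -211.3    0. ]
varnish_tin_mid 0.71 [239.2 398.3] [480.6 309.9  50. ]
top [ 518.8   82.6 1016.3]
power_box 0.65 [198.6 334.4] [578.7  27.5   0. ]
hatch_press 0.74 [230.1 320.3] [498.7  68.6 129.5]
hatch_hinge 0.59 [195.7 313.3] [579.   83.4 125.5]
sanding_block_mid 0.68 [172.1 291.8] [634.6 132.5 130. ]
brush 0.8 [187.  430.7] [ 605.3 -230.3    0. ]
varnish_tin_mid 0.93 [236.6 225.9] [484.8 304.8  50. ]
0.7 [[-0.9  0.4  0. ]
 [ 0.4  0.9 -0. ]
 [-0.   0.  -1. ]]
```

View pics/top.png

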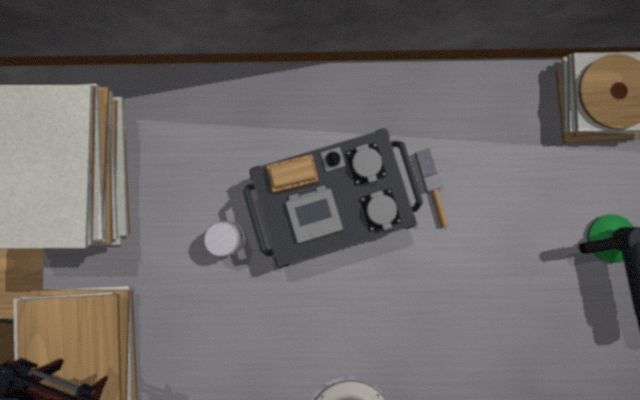

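View pics/scene.png

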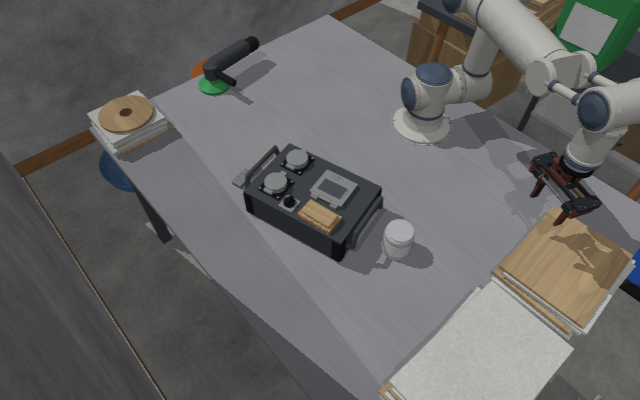

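```bash
python3 - <<'E'
from h import *
np.set_printoptions(precision=1,suppress=True)
a=np.deg2rad(16); x=np.array([np.cos(a),np.sin(a),0]); y=np.array([-x[1],x[0],0]); R=np.c_[-x,y,[0,0,-1]]
env.reach(np.array([499,72,290])-30*x,R); env.clamp(10)
print(env.observe()["ee_pos"],env.observe()["t"])
c,A,o=cam("wrist"); save(c,"w1"); print(o,A[:,2])
for k,z in (("hatch_press",129.5),("hatch_hinge",125.5),("sanding_block_mid",130)):
    for r in env.pinpoint("wrist",k)[:2]: print(k,round(r["score"],2),np.array(r["pixel"]),at_z(c,A,o,r["pixel"],z))
for r in env.trace("wrist","hatch")[:1]:
    m=r["pixels"].astype(np.uint8); q=cv2.boxPoints(cv2.minAreaRect(cv2.findNonZero(m)))
    print(r["score"]); [print(p,at_z(c,A,o,p[::-1],129.5)) for p in q]
E
```

```text
[470.2  63.7 290. ] 4.05
[390.9  41.4 452.8] [ 0.3  0.1 -1. ]
hatch_press 0.63 [206.5 324.8] [497.6  74.5 129.5]
0.59
[274.1 273.9] [596.8  39.8 129.5]
[275.1 193.1] [497.8  17.5 129.5]
[373.2 194.3] [469.2 121.9 129.5]
[372.2 275.1] [565.8 153.7 129.5]
```

View pics/w1.png

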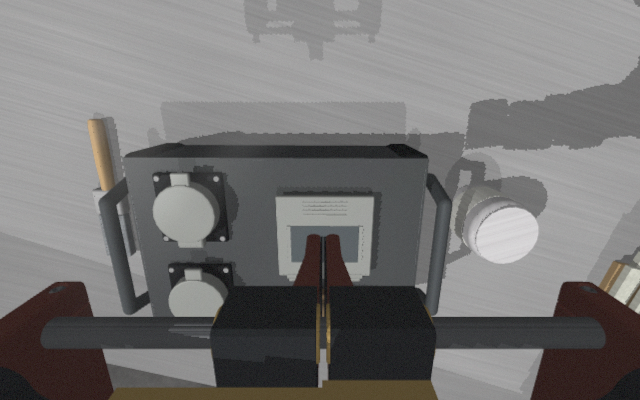

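```bash
python3 - <<'E'
from h import *
np.set_printoptions(precision=2,suppress=True)
a=np.deg2rad(15.4); x=np.array([np.cos(a),np.sin(a),0]); y=np.array([-x[1],x[0],0]); R=np.c_[-x,y,[0,0,-1]]
p=np.array([497.8,74.3,0]); up=np.array([0,0,1.])
env.reach(p+150*up,R); env.hold(.3)
f=env.move_l(p+119*up,v=15,threshold=12)
s=env.observe(); print(f,s["t"],s["ee_pos"],s["contact_force"])
env.hold(.1); s=env.observe(); print(s["ee_pos"],s["contact_force"])
if f and s["ee_pos"][2]<128:
    q=s["ee_pos"]
    env.move_l(q-45*x+35*up,v=200)
    env.move_l(q-110*x+90*up,v=250)
    env.hold(1.5)
s=env.observe(); print(s["t"],s["ee_pos"],s["contact_force"])
c,A,o=cam("top"); save(c,"t2"); c,A,o=cam("scene"); save(c,"s2")
i=[cv2.imread(f"pics/{n}.png")[120:280,200:460] for n in("t2","s2")]
cv2.imwrite("pics/after.png",cv2.resize(np.vstack(i),None,fx=1.8,fy=1.8,interpolation=3))
E
```

```text
True 6.75 [497.72  74.27 125.67] [-0.91 -0.01  5.07]
[497.71  74.27 125.62] [-0.87  0.1   5.02]
9.275 [391.66  45.06 215.63] [0.26 0.06 0.76]
```

View pics/after.png

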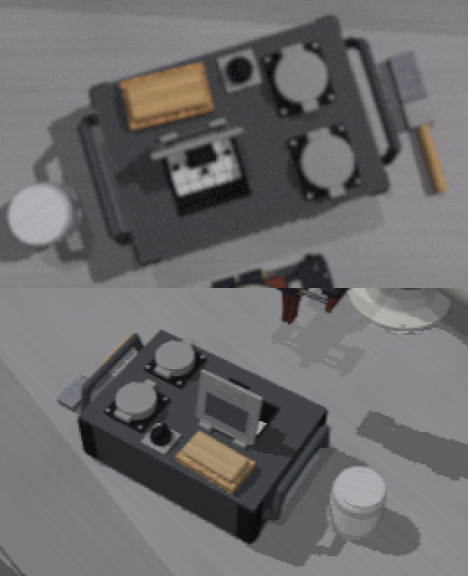

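The pictures show the hatch standing open (edge-on at about (197,145) in the top crop). The gripper is clear in front, and the sanding block, brush and tin haven't moved. Next I wait out the two seconds and hand in.

```bash
python3 - <<'E'
from h import *
env.hold(3); c,_,_=cam("top"); b=cv2.imread("pics/t2.png")[:,:,::-1]
print((np.abs(c["image"].astype(int)-b)[120:280,200:460].max(2)>40).sum(), env.observe()["t"])
print(env.finish_job())
E
```

```text
0 12.425
the job is handed in; nothing more can be done
None
```

The breaker hatch popped open after one press. It stood open and untouched for over 3 s, with the sanding block, brush and tin left where they were, and I handed the job in at 12.4 s; no verdict was returned.

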